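Set, lock and open the bench air supply

ROBOT

A 6-joint arm with a two-finger parallel gripper is mounted at the origin on the work surface. World frame = base frame: x ahead of the robot, y to its left, z up, the work surface at z = 0. Lengths are in m, angles in rad, forces in N, time in s.
With the tool pointing down it reaches from about 0.375 to 0.9 m from the base axis. Payload 3.1 kg.
Tool frame: the origin (TCP) lies where the fingers leave the gripper's body, on its centre line; the fingertips stand 70 mm ahead of it and the grasp point (between the pads) lies 51 mm ahead of it; z points along the fingers, y is the line along which they close (so a half turn about z gives the same grasp; the last joint's range is limited). The gripper opens to 87 mm and grips with 3 to 60 N. Pads are 19 mm wide; open, the fingers measure 117 mm over their backs; the gripper's body (75 mm by 190 mm) begins 51 mm behind the grasp point.
Start: joints at [1.004, 0.527, 1.433, -0, 1.181, -0.178], TCP at [0.236, 0.579, 0.292] pointing down, gripper open.
Joint ranges: [-3.08, 3.08], [-0.75, 2.2], [0.22, 2.44], [-1.43, 4.57], [0, 2.65], [-2.85, 2.85]. Speed limits (rad/s): [2.79, 2.79, 3.14, 3.14, 3.14, 3.14].

INTERFACE

Orientations are given as a unit quaternion [x, y, z, w].
In Python, from rig import robot gives the robot as it stands.
- The arm moves only by the tool send_rows, never from a script. Its argument "deltas" is text: rows parted by semicolons, each of 7 numbers parted by spaces: the shift along the tool's x, y, z in mm, then the turn, a rotation vector about the tool's x, y, z in degrees, then the opening, from 0 (shut) to 1 (fully open). A call has 1 to 10 rows; each row shifts and turns the commanded pose from where the row before left it, along the tool's axes as they then stand; what a row does not reach is not made up. A row lasts 1/8 s, in which the tool goes at most 62.5 mm and 10.7 degrees, less where a joint would pass 70% of its speed; a pose out of reach is approached as far as the arm can. A call is refused whole if a number of a shift passes 62.5 or a number of a turn 10.7, either way. A call with a gripper value outside its range is refused whole. The fingers move at their own pace and stop on an object; "newtons" is the grip in N (left out, the last holds). Time passes only in rows, so rows that do not move let the fingers close. It gives the time, the measured TCP pose, the force, the opening and the grip force at its end, in the units of the state.
- robot.get_obs(): the state, without advancing time (a new reading comes with each control period).
- robot.camera(name): name is "scene" or "top" or "wrist"; returns a dict with "image" (400x640x3 uint8, red, green, blue), "depth" (400x640 float32, m along the optical axis (not along the pixel's ray), 0 where there is no reading), "fovy" (degrees; the focal length in pixels is half the picture's height over the tangent of half this angle, whatever the lens; pixels are square), "cx", "cy" (the principal point, pixels), "rvec" (rotation vector, rad) and "tvec" (3), from world to camera coordinates, as OpenCV has them. Camera axes: x right, y down, z forward; pixel columns grow to the right and rows downward; lengths in m; the calibration is good to about 2 mm. A picture is of the moment at which its call begins.
- robot.hand_in(): hands the job in; it is judged then, once.
Trained networks look in the newest picture that a camera, given by its name, has taken for a name from the list of things; names that differ only in an ending like _2 or _b are one class to them, and where a whole thing is asked for, a point or a joint stands for the part that bears it (a point fixed in the world has none). Each returns a list of dicts, best first, with "p" (0 to 1); they miss things now and then, are a little off and sometimes report something else, mostly with a low value. They report only what shows in the picture. A call takes as long as a camera call.
- robot.find_in(camera, thing): "box" ([left, top, right, bottom] in pixels, round what is visible of it).
- robot.cut_out(camera, thing): "region" (400x640 bool, what is visible of it) and "box" ([left, top, right, bottom] in pixels, round what is visible of it).
The state is a dict: "time": time; "q": joint angles; "joint_velocities": joint speeds; "joint_torque": joint torques, N m; "position": TCP position; "tool_rot": TCP orientation; "ft_force": force on the tool from outside, world axes, zero at the start; "moment": the same for the moment, N m; "grip_width": finger opening in m; "grip_force": force on a finger pad.
Only numpy, scipy, OpenCV 4.12 (cv2) and the standard library are available. Lean on these libraries where they do the work, as an engineer would, in place of code of your own. Each camera call takes 0.05 s, during which the arm holds its last target. There are 200 camera calls.

TASK

Bring the bench's air line into use: turn the black regulator knob until its white pointer is on the green mark, then slide the red lock fully home over the knob. Then take the blue valve wheel by its black handle, close it clockwise right to its stop and back it off exactly two full turns, and finish still gripping the handle, with the wheel held still there. Leave everything else on the bench where it is.

Things in the scene. Friction and masses are not known exactly. Their poses are not given: they have to be found in the camera images.
- regulator: air regulator, an aluminium block fixed to the bench, 80 mm (x) by 210 mm (y), top 40 mm above the bench; origin on the bench, z up. The knob's axis is upright at y = +45 mm, x = 0. A green mark on the white dial lies straight out from the knob's axis along this body's +y axis. The red lock runs along y on the -y side of the knob.
- knob (a joint): angle of the regulator knob in rad; grows as it turns clockwise seen from above; 1.30 = pointer on the green mark, bar in line with the lock's slot; range 0 to 2.4, starts between 0.1 and 0.7. Stiff (about 0.04 N m), stays where it is left.
- knob_grip (a point): point on the knob's axis at the height to grip, 34 mm above the block top (74 mm above the bench). The knob is a black upright bar, 46 mm long, 14 mm thick, from 6 to 51 mm above the block top, on a disc 44 mm across. x axis: along the bar, towards the end with the white pointer line; z up.
- lock (a joint): travel of the red lock in m: 0 = fully back (start, tab centre 100 mm from the knob's axis), 0.045 = fully home against its stop (tab centre 55 mm from the knob's axis), its two prongs then on either side of the knob's bar. Slides with about 2 N, stays where it is left.
- lock_grip (a point): centre of the lock's upright red tab, 34 mm above the block top (74 mm above the bench); tab 24 mm (x) by 20 mm (y), its top 20 mm above this point, its foot 18 mm below it on an 8 mm thick plate 44 mm wide with two prongs towards the knob. Axes as the regulator's: the lock slides home along +y. The slot between the prongs is 20 mm wide, the prongs' tops 16 mm above the block top.
- wheel_axis (a point): point on the valve wheel's upright axis, fixed, level with the middle of the wheel's handle, 130 mm above the bench. The valve is a brass body on a plate fixed to the bench; the blue wheel, 112 mm across, has its rim's top 96 mm above the bench and nothing but the handle rises more than 5 mm above the rim. z up.
- wheel (a joint): angle of the valve wheel in rad: 0 = closed, against a firm stop; grows as the valve opens, turning counter-clockwise seen from above; one turn = 6.283; runs on to 20; starts anywhere between 2.5 and 6.5. Turning needs about 2 N at the handle; it stays where it is left.
- handle: upright black handle on the wheel's rim, a round post 18 mm thick and 60 mm high that revolves freely about its own axis; origin at its centre, 130 mm above the bench, 50 mm from the wheel's axis. As it revolves, a hand holding it can go round with the wheel without turning; its own x and y axes mean nothing.
- screwdriver: bystander: red-handled screwdriver, 190 mm long, lying between the two fittings; origin under its middle, x axis towards the tip
- tyre: bystander: toy-robot wheel lying flat, black tyre 68 mm across, 28 mm high, blue hub; origin under its centre
- reel: bystander: blue solder reel lying flat, 60 mm across, 26 mm high; origin under its centre
- camera: bystander: red and black camera head standing lens up, 60 mm across, 44 mm high; origin under its centre
- bit_case: bystander: orange bit case, 75 x 110 x 20 mm high; origin under its centre
- wool_tin: bystander: round steel tin of brass wool, 68 mm across, 46 mm high; origin under its centre
- pliers: bystander: blue-handled cutters lying flat, 135 mm long, 14 mm high; origin under the pivot, x axis towards the jaws

How it is judged:
On the way, in this order (a step that is already met when the one before it is completed fails the run):
1. the knob's pointer is on the green mark while the lock is still back (value of joint knob between 1.16 and 1.44 rad and value of joint lock below 0.02 m), for 0.2 s.
2. the lock is fully home over the knob, which is still on its mark (value of joint knob between 1.16 and 1.44 rad and value of joint lock above 0.041 m), for 0.2 s.
3. the valve wheel is closed to its stop (value of joint wheel below 0.1 rad), for 0.1 s.
4. the wheel is backed off two turns, its handle in the gripper (value of joint wheel between 12.366 and 12.766 rad and contact force between the fingers and handle above 2 N), for 0.2 s.
At the end, for the whole second after the job is handed in: the knob is within 0.14 rad (8 degrees) of its mark, the lock within 4 mm of fully home, the wheel is at rest two full turns (12.57 rad) open from its stop to within 0.2 rad (11 degrees), and the fingers still grip its handle with more than 2 N (all of step 2 and all of step 4 and velocity of joint wheel between -0.15 and 0.15 rad/s); the arm keeps its last pose, push and grip.
It fails at once if a bystander is moved by more than 30 mm (distance of any of screwdriver, tyre, reel, camera, bit_case, wool_tin, pliers from where it was at the start of the episode above 0.03 m).
It also fails if it takes over 67 s, if anything falls off the work surface, if the arm or the gripper's body presses on something with over 40 N, if the wrist force passes 120 N, or if a joint passes its speed limit or range.

## Working session

There is one attempt and no reset: what is moved stays moved. The work goes in short steps, Python scripts to look and compute and a tool call to move; the robot and the scene stay as the last step left them, time stands still between calls to the robot, and variables do not carry over. Pictures are saved under pics/ and viewed, at most 10 in all, crops included, and the job is handed in when it is done.

Besides the shell and the picture viewer there is one more tool, called as name(argument=value, ...) on one line, values as JSON. send_rows: Moves the arm, as the interface text tells. Its arguments: {"type":"object","properties":{"deltas":{"type":"string"},"newtons":{"type":"number"}},"required":["deltas"]}

```bash
mkdir -p pics; ls
cat > h.py <<'E'
from rig import robot
import numpy as np, cv2
from scipy.spatial.transform import Rotation as R
def cloud(c):
    f=200/np.tan(np.radians(c["fovy"])/2)
    v,u=np.mgrid[0:400,0:640]; d=c["depth"]
    P=np.stack([(u-c["cx"])/f*d,(v-c["cy"])/f*d,d],-1)
    M=cv2.Rodrigues(np.array(c["rvec"],float))[0]
    W=(P-np.array(c["tvec"]).ravel())@M
    W[d<=0]=np.nan
    return W
def save(c,n,box=None,s=1):
    im=c["image"][:,:,::-1]
    if box: im=im[box[1]:box[3],box[0]:box[2]]
    cv2.imwrite("pics/"+n,cv2.resize(im,None,fx=s,fy=s,interpolation=cv2.INTER_CUBIC))
E
python3 - <<'E'
from h import *
o=robot.get_obs(); print({k:np.round(v,3) for k,v in o.items()})
c=robot.camera("top"); W=cloud(c); save(c,"top0.png")
for n in ["regulator","knob","lock","wheel","handle","screwdriver","tyre","reel","camera","bit_case","wool_tin","pliers"]:
    for r in robot.cut_out("top",n)[:1]:
        m=r["region"]; p=W[m]; print(n,round(r["p"],2),r["box"],np.nanmedian(p,0).round(3),np.nanpercentile(p,2,axis=0).round(3),np.nanpercentile(p,98,axis=0).round(3))
E
```

```text
pics
{'time': np.float64(0.0), 'q': array([ 1.004,  0.528,  1.434, -0.   ,  1.181, -0.179]), 'joint_velocities': array([ 0.   , -0.   , -0.   ,  0.001,  0.002,  0.002]), 'joint_torque': array([-1.0000e-03, -4.4005e+01, -1.7659e+01,  6.3000e-02,  5.8000e-02,
       -0.0000e+00]), 'position': array([0.236, 0.578, 0.291]), 'tool_rot': array([ 0.193,  0.981, -0.001, -0.   ]), 'ft_force': array([-0.816,  0.435, -0.863]), 'moment': array([-0.004, -0.02 , -0.063]), 'grip_force': np.float64(0.0), 'grip_width': np.float64(0.087)}
regulator 0.85 [218.3, 164.2, 301.8, 205.9] [0.584 0.181 0.041] [0.531 0.074 0.002] [0.64  0.289 0.092]
knob 0.72 [236.7, 178.7, 249.7, 197.0] [0.572 0.229 0.071] [0.552 0.216 0.042] [0.592 0.254 0.093]
lock 0.72 [250.3, 175.3, 281.3, 194.7] [0.596 0.151 0.056] [0.568 0.118 0.041] [0.622 0.199 0.096]
wheel 0.63 [376.0, 183.6, 418.7, 222.4] [ 0.537 -0.212  0.094] [ 0.488 -0.267  0.034] [ 0.592 -0.161  0.158]
handle 0.69 [222.9, 165.3, 302.4, 207.3] [0.584 0.178 0.041] [0.533 0.076 0.014] [0.64  0.284 0.092]
screwdriver 0.7 [315.9, 192.0, 327.4, 228.6] [0.525 0.003 0.023] [ 0.481 -0.012  0.013] [0.57  0.016 0.029]
tyre 0.86 [255.5, 252.0, 273.7, 272.0] [0.371 0.164 0.028] [0.342 0.133 0.   ] [0.4   0.195 0.033]
reel 0.79 [361.4, 259.0, 384.9, 274.1] [ 0.367 -0.154  0.026] [ 0.342 -0.18   0.003] [ 0.393 -0.125  0.03 ]
camera 0.64 [326.4, 118.4, 344.0, 135.1] [ 0.768 -0.028  0.028] [ 0.745 -0.055  0.005] [ 0.801 -0.002  0.047]
bit_case 0.78 [153.1, 177.2, 193.6, 202.2] [0.571 0.443 0.02 ] [0.534 0.391 0.003] [0.611 0.498 0.026]
wool_tin 0.64 [458.7, 165.5, 484.3, 191.9] [ 0.631 -0.443  0.033] [ 0.602 -0.48   0.01 ] [ 0.664 -0.418  0.046]
pliers 0.92 [460.7, 213.2, 474.9, 260.2] [ 0.434 -0.427  0.012] [ 0.398 -0.449 -0.001] [ 0.516 -0.415  0.018]
```

View pics/top0.png

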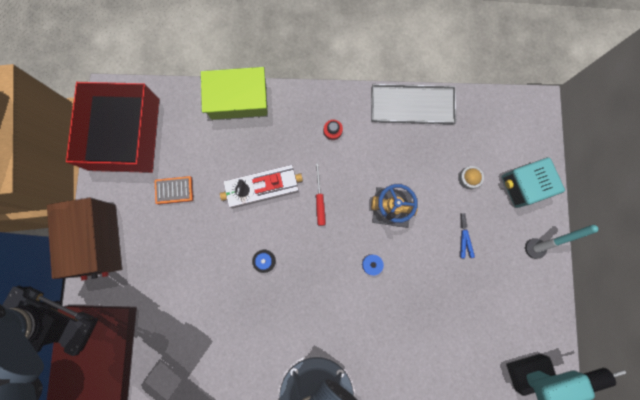

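send_rows(deltas="-43 -22 0 0 0 0 1;-43 -22 0 0 0 0 1;-43 -22 0 0 0 0 1;-43 -22 0 0 0 0 1;-43 -22 0 0 0 0 1;-43 -22 0 0 0 0 1;-43 -22 0 0 0 0 1;-43 -22 0 0 0 0 1;-43 -22 0 0 0 0 1;-43 -22 0 0 0 0 1")

```text
time: 1.9
position: [0.5522, 0.211, 0.2924]
tool_rot: [0.193, 0.981, 0.0, 0.0]
ft_force: [0.5, -0.3, -0.3]
grip_width: 0.0866
grip_force: 0.0
```

```bash
cat > look.py <<'E'
from h import *
import sys
o=robot.get_obs(); print(o["time"],np.round(o["q"],3),np.round(o["position"],4),np.round(o["tool_rot"],4))
c=robot.camera("wrist"); W=cloud(c); save(c,sys.argv[1])
np.save("W.npy",W); np.save("I.npy",c["image"])
for n in sys.argv[2:]:
    for r in robot.cut_out("wrist",n)[:2]:
        p=W[r["region"]]; print(n,round(r["p"],2),np.round(r["box"]),np.nanmedian(p,0).round(4),np.nanpercentile(p,2,axis=0).round(3),np.nanpercentile(p,98,axis=0).round(3))
E
python3 look.py w1.png regulator knob lock
```

```text
1.9 [ 0.176  0.481  1.52   0.     1.14  -1.007] [0.5522 0.211  0.2924] [1.928e-01 9.812e-01 2.000e-04 2.000e-04]
regulator 0.78 [234. 141. 386. 269.] [0.5809 0.1953 0.0409] [0.535 0.093 0.014] [0.64  0.289 0.094]
knob 0.67 [323. 172. 360. 223.] [0.5746 0.2339 0.0544] [0.554 0.214 0.041] [0.598 0.253 0.092]
lock 0.73 [259. 196. 331. 260.] [0.5969 0.1515 0.0565] [0.57  0.118 0.05 ] [0.62  0.2   0.095]
```

View pics/w1.png

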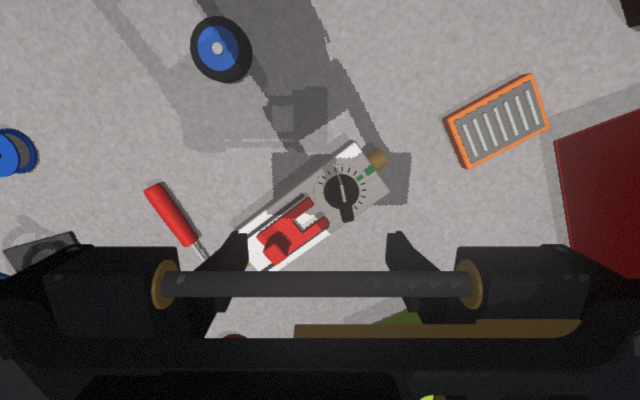

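The picture shows the regulator with the knob at about (343,193), pointer up at (338,178), the green mark at (368,172) and the red tab at (275,245). Next I fit the geometry from the depth.

```bash
cat > fit.py <<'E'
from h import *
W=np.load("W.npy"); I=np.load("I.npy").astype(int)
r,g,b=I[...,0],I[...,1],I[...,2]
box=(W[...,0]>.50)&(W[...,0]<.67)&(W[...,1]>.06)&(W[...,1]<.31)
def rect(m,t):
    p=W[m][:,:2]*1000
    (c,s,a)=cv2.minAreaRect(p.astype(np.float32)); q=p-p.mean(0)
    v=np.linalg.svd(q,full_matrices=False)[2][0]
    print(t,len(p),"c",np.round(c,1),"s",np.round(s,1),"a",round(a,1),"mean",p.mean(0).round(1),"pca",round(np.degrees(np.arctan2(v[1],v[0])),1)); return p
z=W[...,2]
rect(box&(z>.036)&(z<.044),"block")
red=(r>120)&(g<70)&(b<70)
rect(box&red&(z>.0905)&(z<.098),"tabtop")
rect(box&red&(z>.052)&(z<.060),"plate")
rect(box&(r<90)&(g<90)&(z>.0885)&(z<.0945),"bartop")
rect(box&~red&(z>.0885)&(z<.0945),"bartop all")
gr=box&(g>r+30)&(g>b+15)&(z<.05); rect(gr,"green")
wh=box&(r>130)&(g>130)&(z>.075); 
if wh.sum()>3: rect(wh,"pointer")
E
python3 fit.py
```

```text
block 5396 c [592.3 181. ] s [ 80.3 209.4] a 15.5 mean [582.1 200.4] pca -74.5
tabtop 271 c [603.1 138.3] s [21.6 18.3] a 13.8 mean [602.9 138.6] pca 18.4
plate 1154 c [598.2 159.8] s [43.8 83. ] a 15.4 mean [595.3 161.8] pca -91.1
bartop 434 c [592.4 194.6] s [ 43.  115.7] a 21.1 mean [578.4 231.3] pca -56.2
bartop all 560 c [593.9 190.1] s [ 43.1 125.1] a 20.8 mean [579.8 221.8] pca 108.6
green 77 c [567.8 269.5] s [ 7.6 24. ] a 16.6 mean [567.  272.1] pca 106.6
pointer 48 c [566.1 176.2] s [ 63.6 121.3] a 23.5 mean [570.9 217. ] pca -69.2
```

```bash
cat >> fit.py <<'E'
near=np.hypot(W[...,0]-.576,W[...,1]-.233)<.035
p=rect(near&(z>.0885)&(z<.0945)&(r<120),"bar")
rect(near&(z>.0885)&(z<.0945),"barall")
rect(near&(z>.0865)&(r>130)&(g>130),"ptr")
E
python3 fit.py|tail -3
```

```text
bar 445 c [577.1 233.8] s [13.8 46. ] a 80.1 mean [577.5 233.8] pca -10.3
barall 488 c [577.1 233.8] s [13.8 46. ] a 80.1 mean [576.4 234. ] pca -10.3
ptr 38 c [566.1 235.9] s [ 2.1 18.6] a 80.1 mean [565.9 236. ] pca -9.8
```

send_rows(deltas="-7 15 0 0 0 0 0.6;-7.4 15.5 0 0 0 0 0.6;0 0 0 0 0 -6.1 0.6;0 0 0 0 0 -6.1 0.6;0 0 45 0 0 0 0.6;0 0 45 0 0 0 0.6;0 0 40 0 0 0 0.6;0 0 25 0 0 0 0.6;0 0 7.4 0 0 0 0.6;0 0 0 0 0 0 0.6", newtons=25)

```text
time: 3.35
position: [0.5756, 0.2359, 0.13]
tool_rot: [0.087, 0.996, 0.0, -0.0]
ft_force: [0.3, -0.5, 0.5]
grip_width: 0.0524
grip_force: 0.0
```

send_rows(deltas="0 0 0 0 0 0 0;0 0 0 0 0 0 0;0 0 0 0 0 0 0;0 0 0 0 0 0 0", newtons=25)

```text
time: 3.85
position: [0.5762, 0.235, 0.1302]
tool_rot: [0.087, 0.996, 0.0, 0.0]
ft_force: [-1.0, -0.6, 0.2]
grip_width: 0.02
grip_force: 0.0
```

send_rows(deltas="0 0 0 0 0 0 0;0 0 0 0 0 0 0;0 0 0 0 0 0 0;0 0 0 0 0 8 0;0 0 0 0 0 8 0;0 0 0 0 0 8 0;0 0 0 0 0 8 0;0 0 0 0 0 8 0;0 0 0 0 0 8 0;0 0 0 0 0 8 0")

```text
time: 5.1
position: [0.5763, 0.2348, 0.1301]
tool_rot: [0.547, 0.837, -0.0, 0.0]
ft_force: [0.0, -2.9, 3.2]
grip_width: 0.0142
grip_force: 25.0
```

send_rows(deltas="0 0 0 0 0 8.5 0;0 0 0 0 0 0 0;0 0 0 0 0 0 0")

```text
time: 5.48
position: [0.5763, 0.2348, 0.13]
tool_rot: [0.605, 0.797, 0.0, 0.0]
ft_force: [-1.0, -4.7, 3.9]
grip_width: 0.0137
grip_force: 25.0
```

send_rows(deltas="0 0 0 0 0 0 0.6;0 0 0 0 0 0 0.6;0 0 0 0 0 0 0.6;0 0 -40 0 0 0 0.6;0 0 -50 0 0 0 0.6;-50 0 -30 0 0 0 0.6;-50 0 0 0 0 0 0.6;0 0 0 0 0 0 0.6;0 0 0 0 0 0 0.6")

```text
time: 6.6
position: [0.6023, 0.139, 0.2494]
tool_rot: [0.606, 0.796, -0.0, -0.001]
ft_force: [-0.0, 0.5, 1.1]
grip_width: 0.0525
grip_force: 0.0
```

```bash
python3 look.py w2.png; python3 fit.py
```

```text
6.6 [ 4.600e-02  5.680e-01  1.492e+00  1.000e-03  1.083e+00 -2.240e-01] [0.6023 0.139  0.2494] [ 6.057e-01  7.957e-01 -1.000e-04 -7.000e-04]
block 9662 c [592.4 181.1] s [ 80.2 209.1] a 15.5 mean [587.5 198.7] pca -74.4
tabtop 174 c [604.1 137.4] s [18.5 15.7] a 15.6 mean [604.  138.2] pca 6.6
plate 1302 c [598.4 159.2] s [42.6 82.8] a 16.3 mean [598.1 163.5] pca -67.6
bartop 722 c [577.5 233.5] s [13.5 43.6] a 15.9 mean [578.2 231.5] pca -74.0
bartop all 1244 c [589.7 192.5] s [ 23.4 133.7] a 15.1 mean [584.1 210.5] pca -74.3
green 135 c [567.3 272.4] s [ 8.6 18.4] a 15.1 mean [566.2 275.1] pca -78.9
pointer 150 c [553.8 181.2] s [ 87.9 134.2] a 17.4 mean [578.2 229.2] pca -75.6
bar 793 c [577.4 233.9] s [13.5 44.5] a 15.9 mean [577.9 232.7] pca -74.2
barall 929 c [577.2 234.6] s [13.5 45.9] a 15.9 mean [577.4 234.6] pca -74.3
ptr 128 c [573.4 234. ] s [10.5 46.4] a 6.2 mean [574.  246.4] pca -76.7
```

View pics/w2.png

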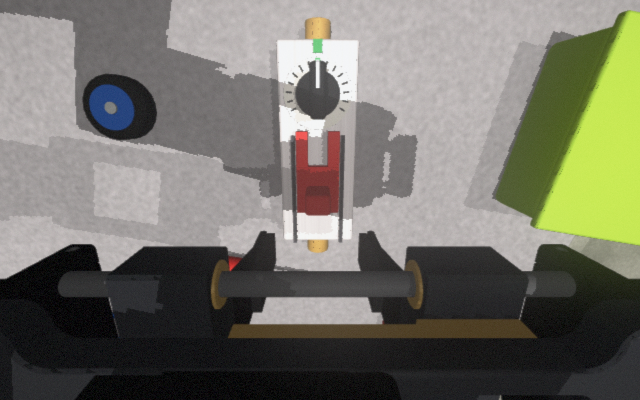

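The pointer at (317,73) is in line with the green mark at (318,46), and the tab at (317,190) lies below me. Next: grip the tab and slide it.

send_rows(deltas="-1 1 50 0 0 0 0.6;0 0 45 0 0 0 0.6;0 0 20 0 0 0 0.6;0 0 4.4 0 0 0 0.6;0 0 0 0 0 0 0;0 0 0 0 0 0 0;0 0 0 0 0 0 0;0 0 0 0 0 0 0;0 0 0 0 0 0 0")

```text
time: 7.78
position: [0.6034, 0.1378, 0.1313]
tool_rot: [0.605, 0.796, -0.0, -0.0]
ft_force: [-2.9, -1.0, 5.4]
grip_width: 0.0238
grip_force: 25.0
```

send_rows(deltas="8 0 0 0 0 0 0;8 0 0 0 0 0 0;8 0 0 0 0 0 0;8 0 0 0 0 0 0;8 0 0 0 0 0 0;3 0 0 0 0 0 0;2 0 0 0 0 0 0;0 0 0 0 0 0 0;0 0 0 0 0 0 0")

```text
time: 8.9
position: [0.5914, 0.181, 0.1313]
tool_rot: [0.605, 0.796, -0.001, -0.0]
ft_force: [-3.0, -1.8, 6.3]
grip_width: 0.0238
grip_force: 25.0
```

send_rows(deltas="1.5 0 0 0 0 0 0;1.5 0 0 0 0 0 0;0 0 0 0 0 0 0")

```text
time: 9.28
position: [0.5913, 0.1817, 0.1313]
tool_rot: [0.605, 0.796, -0.002, 0.001]
ft_force: [-1.3, -9.3, 5.4]
grip_width: 0.0238
grip_force: 25.0
```

send_rows(deltas="0 0 0 0 0 0 0.7;0 0 0 0 0 0 0.7;0 0 0 0 0 0 0.7;0 0 -45 0 0 0 0.7;0 0 -50 0 0 0 0.7;0 0 -50 0 0 0 0.7;-25 -10 0 0 0 0 0.7;-25 -10 0 0 0 0 0.7;0 0 0 0 0 0 1")

```text
time: 10.4
position: [0.5851, 0.1297, 0.2755]
tool_rot: [0.606, 0.795, -0.0, -0.0]
ft_force: [0.9, 0.8, -0.7]
grip_width: 0.0656
grip_force: 0.0
```

```bash
python3 look.py w3.png; python3 fit.py
```

```text
10.4 [ 0.032  0.512  1.517 -0.     1.113 -0.236] [0.5851 0.1297 0.2755] [ 0.6062  0.7953 -0.     -0.    ]
block 8671 c [592.4 181. ] s [ 80.1 210. ] a 15.5 mean [589.9 186.6] pca -74.3
tabtop 449 c [593.2 180.7] s [22.6 18.5] a 15.4 mean [592.7 181.2] pca 15.4
plate 1192 c [587.9 197.9] s [42.8 72.6] a 15.2 mean [589.5 197.7] pca -58.3
bartop 604 c [577.5 233.4] s [13.6 44.4] a 14.9 mean [578. 231.] pca -73.2
bartop all 833 c [584.3 214. ] s [20.9 88.6] a 11.2 mean [578.1 230.6] pca -77.0
green 130 c [566.9 272.5] s [ 8.4 18.3] a 16.2 mean [566.2 274.6] pca -74.4
pointer 116 c [565.5 203.7] s [108.2  24.6] a 74.9 mean [574.  244.8] pca -98.5
bar 661 c [577.5 233.9] s [13.8 45.4] a 15.8 mean [577.9 232.3] pca -74.1
barall 775 c [577.4 234.3] s [13.8 46.2] a 15.8 mean [577.4 234.3] pca -74.5
ptr 112 c [576.1 247.4] s [12.1 20.8] a 30.8 mean [574.5 246.4] pca -75.2
```

send_rows(deltas="-46 -15 0 0 0 0 1;-46 -15 0 0 0 0 1;-46 -15 0 0 0 0 1;-46 -15 0 0 0 0 1;-46 -15 0 0 0 0 1;-46 -15 0 0 0 0 1;-46 -15 0 0 0 0 1;-46 -15 0 0 0 0 1;-46 -15 0 0 0 0 1;0 0 0 0 0 0 1")

```text
time: 11.7
position: [0.5662, -0.3073, 0.275]
tool_rot: [0.607, 0.795, -0.0, 0.001]
ft_force: [-0.3, 0.7, -0.0]
grip_width: 0.0871
grip_force: 0.0
```

```bash
python3 look.py w4.png wheel handle
```

```text
11.7 [-0.67   0.572  1.4   -0.     1.168 -0.937] [ 0.5662 -0.3073  0.275 ] [ 6.068e-01  7.948e-01 -1.000e-04  1.000e-03]
wheel 0.78 [258.   9. 379. 159.] [ 0.5382 -0.2042  0.0951] [ 0.492 -0.265  0.001] [ 0.595 -0.162  0.16 ]
handle 0.73 [256.  12. 289.  61.] [ 0.5049 -0.1893  0.1578] [ 0.495 -0.196  0.106] [ 0.511 -0.18   0.161]
```

View pics/w4.png

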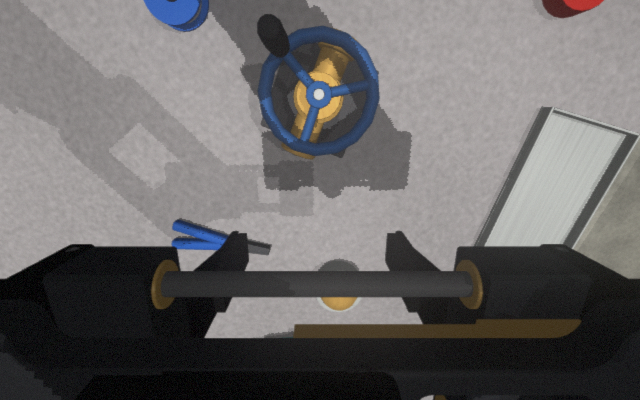

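The lock is home, with the tab 55 mm from the axis. This picture shows the wheel with its hub at (319,95) and the handle top at (270,30).

Run:
```python
from h import *
from scipy.optimize import least_squares
W=np.load("W.npy"); I=np.load("I.npy").astype(int); z=W[...,2]
near=np.hypot(W[...,0]-.54,W[...,1]+.212)<.09
p=W[near&(z>.157)&(z<.163)][:,:2]*1000
h,rad=cv2.minEnclosingCircle(p.astype(np.float32)); print("handle",h,rad,p.mean(0))
q=W[near&(z>.080)&(z<.099)&(I[...,2]>I[...,0]+25)][:,:2]*1000
c,rad=cv2.minEnclosingCircle(q.astype(np.float32)); print("rim",c,rad)
d=np.array(h)-c; print(np.hypot(*d),np.degrees(np.arctan2(d[1],d[0])))
hub=W[near&(I.min(-1)>180)&(z>.09)]; print("hub",hub.mean(0)*1000,len(hub))
```

```text
handle (502.25323486328125, -186.90203857421875) 8.109150886535645 [ 502.52058798 -187.03874395]
rim (544.2008666992188, -213.9228057861328) 55.01224899291992
49.89715099445866 147.21219705992485
hub [ 543.83253689 -214.25348242  100.97537648] 82
```

send_rows(deltas="44.3 -9.9 0 0 0 0 1;44.3 -9.9 0 0 0 0 0.7;44.3 -10 0 0 0 0 0.7;0 0 40 0 0 0 0.7;0 0 35 0 0 0 0.7;0 0 15 0 0 0 0.7;0 0 4 0 0 0 0.7;0 0 0 0 0 0 0.7")

```text
time: 12.85
position: [0.502, -0.1841, 0.182]
tool_rot: [0.605, 0.796, 0.0, 0.001]
ft_force: [0.0, -0.2, 0.3]
grip_width: 0.0612
grip_force: 0.0
```

send_rows(deltas="0 0 0 0 0 0 0;0 0 0 0 0 0 0;0 0 0 0 0 0 0;0 0 0 0 0 0 0;0 0 0 0 0 0 0;0 0 0 0 0 0 0", newtons=30)

```text
time: 13.6
position: [0.501, -0.184, 0.1814]
tool_rot: [0.605, 0.796, -0.0, -0.001]
ft_force: [-0.6, 0.5, 0.4]
grip_width: 0.0175
grip_force: 30.0
```

```bash
cat > circ.py <<'E'
import sys, numpy as np
# circ.py phi0 step n : rows in tool axes (tool y heading 15.3 deg)
a,s,n=float(sys.argv[1]),float(sys.argv[2]),int(sys.argv[3]); r=50; t=np.radians(15.3)
ph=np.radians(a+s*np.arange(n+1)); P=r*np.c_[np.cos(ph),np.sin(ph)]
T=np.c_[P@[-np.sin(t),np.cos(t)],P@[np.cos(t),np.sin(t)]]
d=np.diff(np.round(T,1),axis=0)
for i in range(0,n,10): print(";".join(f"{x:.1f} {y:.1f} 0 0 0 0 0" for x,y in d[i:i+10]),"->",a+s*min(n,i+10))
E
python3 circ.py 147.2 -17 8; for k in 11.2 -6.8 -24.8 -42.8 -60.8 -78.8 -96.8 -114.8 -132.8 -150.8 -168.8 -186.8 -204.8; do python3 circ.py $k -6 3; done
```

```text
8.2 12.3 0 0 0 0 0;4.1 14.2 0 0 0 0 0;-0.1 14.8 0 0 0 0 0;-4.5 14.1 0 0 0 0 0;-8.4 12.2 0 0 0 0 0;-11.6 9.1 0 0 0 0 0;-13.7 5.4 0 0 0 0 0;-14.8 1.2 0 0 0 0 0 -> 11.199999999999989
-5.2 -0.7 0 0 0 0 0;-5.1 -1.2 0 0 0 0 0;-4.9 -1.7 0 0 0 0 0 -> -6.800000000000001
-4.8 -2.2 0 0 0 0 0;-4.4 -2.7 0 0 0 0 0;-4.2 -3.2 0 0 0 0 0 -> -24.8
-3.8 -3.5 0 0 0 0 0;-3.5 -4.0 0 0 0 0 0;-2.9 -4.3 0 0 0 0 0 -> -42.8
-2.6 -4.6 0 0 0 0 0;-2.0 -4.8 0 0 0 0 0;-1.5 -5.0 0 0 0 0 0 -> -60.8
-1.0 -5.1 0 0 0 0 0;-0.5 -5.2 0 0 0 0 0;0.1 -5.3 0 0 0 0 0 -> -78.8
0.7 -5.2 0 0 0 0 0;1.2 -5.1 0 0 0 0 0;1.7 -4.9 0 0 0 0 0 -> -96.8
2.2 -4.8 0 0 0 0 0;2.7 -4.4 0 0 0 0 0;3.2 -4.2 0 0 0 0 0 -> -114.8
3.5 -3.8 0 0 0 0 0;4.0 -3.5 0 0 0 0 0;4.3 -2.9 0 0 0 0 0 -> -132.8
4.6 -2.6 0 0 0 0 0;4.8 -2.0 0 0 0 0 0;5.0 -1.5 0 0 0 0 0 -> -150.8
5.1 -1.0 0 0 0 0 0;5.2 -0.5 0 0 0 0 0;5.3 0.1 0 0 0 0 0 -> -168.8
5.2 0.7 0 0 0 0 0;5.1 1.2 0 0 0 0 0;4.9 1.7 0 0 0 0 0 -> -186.8
4.8 2.2 0 0 0 0 0;4.4 2.7 0 0 0 0 0;4.2 3.2 0 0 0 0 0 -> -204.8
3.8 3.5 0 0 0 0 0;3.5 4.0 0 0 0 0 0;2.9 4.3 0 0 0 0 0 -> -222.8
```

send_rows(deltas="8.2 12.3 0 0 0 0 0;4.1 14.2 0 0 0 0 0;-0.1 14.8 0 0 0 0 0;-4.5 14.1 0 0 0 0 0;-8.4 12.2 0 0 0 0 0;-11.6 9.1 0 0 0 0 0;-13.7 5.4 0 0 0 0 0;-14.8 1.2 0 0 0 0 0")

```text
time: 14.6
position: [0.5912, -0.2003, 0.1813]
tool_rot: [0.605, 0.796, -0.001, -0.003]
ft_force: [-8.4, -0.2, 6.9]
grip_width: 0.0178
grip_force: 30.0
```

send_rows(deltas="-5.2 -0.7 0 0 0 0 0;-5.1 -1.2 0 0 0 0 0;-4.9 -1.7 0 0 0 0 0")

```text
time: 14.98
position: [0.5924, -0.2151, 0.1814]
tool_rot: [0.605, 0.796, 0.0, -0.003]
ft_force: [-4.1, 2.3, 5.1]
grip_width: 0.0179
grip_force: 30.0
```

send_rows(deltas="-4.8 -2.2 0 0 0 0 0;-4.4 -2.7 0 0 0 0 0;-4.2 -3.2 0 0 0 0 0")

```text
time: 15.35
position: [0.5915, -0.2207, 0.1814]
tool_rot: [0.607, 0.794, 0.01, -0.005]
ft_force: [12.7, 33.8, 5.1]
grip_width: 0.0175
grip_force: 30.0
```

send_rows(deltas="-3.8 -3.5 0 0 0 0 0;-3.5 -4.0 0 0 0 0 0;-2.9 -4.3 0 0 0 0 0")

```text
time: 15.72
position: [0.5851, -0.2432, 0.1819]
tool_rot: [0.604, 0.797, 0.002, 0.004]
ft_force: [-0.5, 0.0, -0.2]
grip_width: 0.006
grip_force: 0.0
```

The stop was reached and the handle slipped out of the fingers while I pressed on. I go up and look again.

send_rows(deltas="0 0 -20 0 0 0 0;0 0 -45 0 0 0 0;-10 0 -30 0 0 0 0.3;-40 0 0 0 0 0 1;-30 0 0 0 0 0 1;0 0 0 0 0 0 1")

```text
time: 16.48
position: [0.6026, -0.3241, 0.2761]
tool_rot: [0.606, 0.795, 0.0, 0.001]
ft_force: [0.2, 0.5, 0.3]
grip_width: 0.0326
grip_force: 0.0
```

```bash
python3 look.py w5.png
cat > wh.py <<'E'
from h import *
W=np.load("W.npy"); I=np.load("I.npy").astype(int); z=W[...,2]
near=np.hypot(W[...,0]-.544,W[...,1]+.214)<.075
p=W[near&(z>.157)&(z<.163)][:,:2]*1000
h,rad=cv2.minEnclosingCircle(p.astype(np.float32)); print("handle",h,rad,p.mean(0),len(p))
q=W[near&(z>.080)&(z<.099)&(I[...,2]>I[...,0]+25)][:,:2]*1000
c,rad=cv2.minEnclosingCircle(q.astype(np.float32)); print("rim",c,rad)
d=np.array(h)-[544.1,-214]; print(np.hypot(*d),np.degrees(np.arctan2(d[1],d[0])))
E
python3 wh.py
```

```text
16.475 [-0.657  0.625  1.288  0.     1.226 -0.925] [ 0.6026 -0.3241  0.2761] [6.063e-01 7.952e-01 2.000e-04 1.000e-03]
handle (593.38623046875, -219.5132293701172) 7.948453426361084 [ 593.32881765 -219.6285237 ] 439
rim (544.2866821289062, -214.5824432373047) 55.062435150146484
49.593630759466095 -6.382655398339731
```

View pics/w5.png

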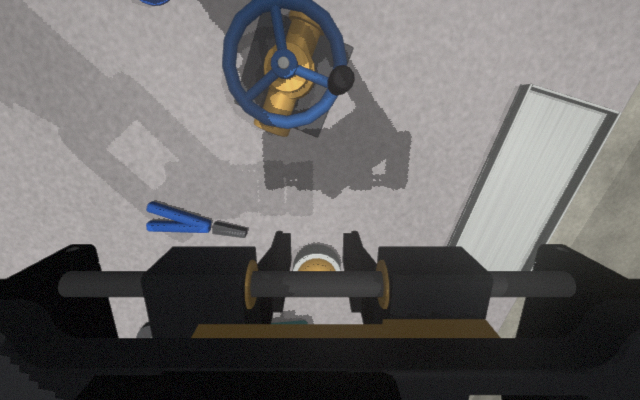

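The handle top is at (341,80), so the handle is at -6.4° and the wheel should be on its stop. I regrip to confirm it.

send_rows(deltas="50 9 0 0 0 0 0.7;50 9 0 0 0 0 0.7;0 0 40 0 0 0 0.7;0 0 20 0 0 0 0.7;0 0 0 0 0 0 0.7;0 0 0 0 0 0 0.7")

```text
time: 17.27
position: [0.5927, -0.2204, 0.2172]
tool_rot: [0.605, 0.796, 0.0, 0.0]
ft_force: [-0.1, -0.6, -0.1]
grip_width: 0.0608
grip_force: 0.0
```

send_rows(deltas="0.8 0.5 30 0 0 0 0.7;0 0 6 0 0 0 0;0 0 0 0 0 0 0;0 0 0 0 0 0 0;0 0 0 0 0 0 0;0 0 0 0 0 0 0;0 0 0 0 0 0 0;0 0 0 0 0 0 0", newtons=45)

```text
time: 18.27
position: [0.5927, -0.2201, 0.181]
tool_rot: [0.605, 0.796, -0.0, 0.0]
ft_force: [-1.7, -0.6, 3.7]
grip_width: 0.0175
grip_force: 45.0
```

send_rows(deltas="-2.3 -0.9 0 0 0 0 0;-2.3 -0.9 0 0 0 0 0;0 0 0 0 0 0 0;0 0 0 0 0 0 0")

```text
time: 18.77
position: [0.5925, -0.2214, 0.1809]
tool_rot: [0.606, 0.796, 0.003, -0.002]
ft_force: [1.8, 10.3, 7.3]
grip_width: 0.0177
grip_force: 45.0
```

It is a firm stop: 10 N with no movement. Now two turns counter-clockwise.

```bash
python3 circ.py -6.8 18 20
```

```text
15.2 3.6 0 0 0 0 0;15.6 -1.4 0 0 0 0 0;14.4 -6.1 0 0 0 0 0;11.8 -10.2 0 0 0 0 0;8.1 -13.4 0 0 0 0 0;3.6 -15.2 0 0 0 0 0;-1.4 -15.6 0 0 0 0 0;-6.1 -14.4 0 0 0 0 0;-10.2 -11.8 0 0 0 0 0;-13.4 -8.1 0 0 0 0 0 -> 173.2
-15.2 -3.6 0 0 0 0 0;-15.6 1.4 0 0 0 0 0;-14.4 6.1 0 0 0 0 0;-11.8 10.2 0 0 0 0 0;-8.1 13.4 0 0 0 0 0;-3.6 15.2 0 0 0 0 0;1.4 15.6 0 0 0 0 0;6.1 14.4 0 0 0 0 0;10.2 11.8 0 0 0 0 0;13.4 8.1 0 0 0 0 0 -> 353.2
```

send_rows(deltas="4.6 1.8 0 0 0 0 0;15.2 3.6 0 0 0 0 0;15.6 -1.4 0 0 0 0 0;14.4 -6.1 0 0 0 0 0;11.8 -10.2 0 0 0 0 0;0 0 0 0 0 0 0")

```text
time: 19.52
position: [0.5623, -0.1686, 0.1809]
tool_rot: [0.605, 0.796, -0.001, -0.0]
ft_force: [-4.7, -5.0, 4.7]
grip_width: 0.0176
grip_force: 45.0
```

send_rows(deltas="8.1 -13.4 0 0 0 0 0;3.6 -15.2 0 0 0 0 0;-1.4 -15.6 0 0 0 0 0;-6.1 -14.4 0 0 0 0 0;-10.2 -11.8 0 0 0 0 0;-13.4 -8.1 0 0 0 0 0")

```text
time: 20.27
position: [0.4932, -0.2085, 0.1809]
tool_rot: [0.606, 0.796, 0.001, 0.0]
ft_force: [4.6, 2.0, 4.4]
grip_width: 0.0174
grip_force: 45.0
```

send_rows(deltas="-15.2 -3.6 0 0 0 0 0;-15.6 1.4 0 0 0 0 0;-14.4 6.1 0 0 0 0 0;-11.8 10.2 0 0 0 0 0;-8.1 13.4 0 0 0 0 0;-3.6 15.2 0 0 0 0 0;1.4 15.6 0 0 0 0 0;6.1 14.4 0 0 0 0 0;10.2 11.8 0 0 0 0 0;13.4 8.1 0 0 0 0 0")

```text
time: 21.52
position: [0.5926, -0.2211, 0.1809]
tool_rot: [0.606, 0.796, -0.001, 0.0]
ft_force: [-1.8, -2.3, 6.7]
grip_width: 0.0174
grip_force: 45.0
```

One turn done and the grip holds. Now the second.

send_rows(deltas="15.2 3.6 0 0 0 0 0;15.6 -1.4 0 0 0 0 0;14.4 -6.1 0 0 0 0 0;11.8 -10.2 0 0 0 0 0;8.1 -13.4 0 0 0 0 0;3.6 -15.2 0 0 0 0 0;-1.4 -15.6 0 0 0 0 0;-6.1 -14.4 0 0 0 0 0;-10.2 -11.8 0 0 0 0 0;-13.4 -8.1 0 0 0 0 0")

```text
time: 22.78
position: [0.4931, -0.2087, 0.1809]
tool_rot: [0.606, 0.796, 0.001, 0.0]
ft_force: [5.7, 2.0, 6.3]
grip_width: 0.0175
grip_force: 45.0
```

send_rows(deltas="-15.2 -3.6 0 0 0 0 0;-15.6 1.4 0 0 0 0 0;-14.4 6.1 0 0 0 0 0;-11.8 10.2 0 0 0 0 0;-8.1 13.4 0 0 0 0 0;-3.6 15.2 0 0 0 0 0;1.4 15.6 0 0 0 0 0;6.1 14.4 0 0 0 0 0;10.2 11.8 0 0 0 0 0;13.4 8.1 0 0 0 0 0")

```text
time: 24.02
position: [0.5925, -0.2213, 0.1809]
tool_rot: [0.606, 0.796, -0.001, 0.001]
ft_force: [-1.1, -2.2, 8.0]
grip_width: 0.0175
grip_force: 45.0
```

send_rows(deltas="0 0 0 0 0 0 0;0 0 0 0 0 0 0;0 0 0 0 0 0 0;0 0 0 0 0 0 0")

```text
time: 24.52
position: [0.5926, -0.2199, 0.1809]
tool_rot: [0.606, 0.796, 0.001, -0.0]
ft_force: [2.9, 1.3, 6.9]
grip_width: 0.0171
grip_force: 45.0
```

Run:
```python
from h import *
o=robot.get_obs(); print({k:np.round(v,3) for k,v in o.items()})
c=robot.camera("top"); save(c,"top1.png",(200,100,500,300),2.5)
W=cloud(c)
for n in ["lock","knob","screwdriver","reel","camera","tyre","pliers"]:
    for r in robot.cut_out("top",n)[:1]: print(n,round(r["p"],2),np.nanmedian(W[r["region"]],0).round(3))
```

```text
{'time': np.float64(24.525), 'q': array([-0.532,  0.672,  1.508,  0.002,  0.962, -0.803]), 'joint_velocities': array([-0.001,  0.002, -0.   ,  0.   , -0.   ,  0.001]), 'joint_torque': array([-1.3250e+00, -4.2344e+01, -1.1693e+01, -5.0500e-01,  4.3100e-01,
       -4.0000e-03]), 'position': array([ 0.593, -0.22 ,  0.181]), 'tool_rot': array([ 0.606,  0.796,  0.001, -0.   ]), 'ft_force': array([2.885, 1.274, 6.882]), 'moment': array([ 0.13 , -0.312, -0.023]), 'grip_force': np.float64(45.001), 'grip_width': np.float64(0.017)}
lock 0.59 [0.582 0.195 0.056]
camera 0.72 [ 0.768 -0.031  0.027]
pliers 0.65 [ 0.445 -0.428  0.012]
```

View pics/top1.png

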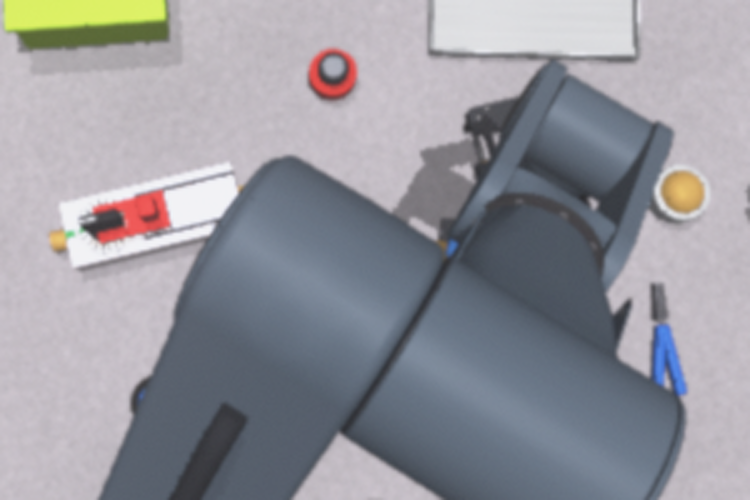

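The picture shows the lock home over the knob at about (120,220), with the bystanders in view in place. The hand is back at its stop pose after two turns, at rest and gripping with 45 N.

```bash
python3 -c "
from rig import robot
print(robot.hand_in())"
```

```text
the job is handed in; nothing more can be done
None
```

I handed the job in (no verdict was returned): the knob is on its mark, the lock is home, and the wheel was closed to its stop and backed off two turns, with the handle still gripped at 45 N; the handle slipped out once as I pressed against the stop, so I regripped it and confirmed the stop before backing off.

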